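# Set the washed mill jar and its grinding cylinders out to dry

## Task

Set the washed mill set out to dry: spread the heap of six white grinding cylinders evenly over the whole blue tray, one layer deep, with at least 20 mm of clear space between any two and at least one in each quarter of the tray, and lay the standing steel jar on its side in the cradle, centred along both orange rails, its mouth either way. Set things down rather than dropping them, and leave the bottle, the white jar and the beaker where they stand.

Things in the scene. Friction and masses are not known exactly. Their poses are not given: they have to be found in the camera images.
- tray: blue plastic drying tray fixed to the bench, open on top, 210 (x) by 270 (y) by 25 mm high, walls and floor 5 mm thick (inside 200 by 260 mm, inner floor 5 mm up); origin: centre of its underside, z up
- cradle: draining cradle fixed to the bench: grey base 130 (x) by 64 (y) by 6 mm, with two orange round rails 12 mm thick along its x axis, their centre lines at y = +18 and -18 mm, 20 mm above the bench, and end feet 18 mm high. Origin: centre of its underside. The jar lying on both rails has its axis 49 mm above the bench, over the cradle's x axis
- jar: empty steel mill jar, open at one end, 56 mm outer diameter, 100 mm long, 4 mm wall, orange line round its mouth, about 0.3 kg; origin: its middle (50 mm above the bench while it stands); its z axis runs along the jar to the mouth
- c1: white ceramic grinding cylinder, 30 mm diameter, 30 mm long, about 70 g, standing on end in the heap (four on the tray floor, two on top of them); origin: its middle; z along its axis
- c2: white ceramic grinding cylinder, 30 mm diameter, 30 mm long, about 70 g, standing on end in the heap (four on the tray floor, two on top of them); origin: its middle; z along its axis
- c3: white ceramic grinding cylinder, 30 mm diameter, 30 mm long, about 70 g, standing on end in the heap (four on the tray floor, two on top of them); origin: its middle; z along its axis
- c4: white ceramic grinding cylinder, 30 mm diameter, 30 mm long, about 70 g, standing on end in the heap (four on the tray floor, two on top of them); origin: its middle; z along its axis
- c5: white ceramic grinding cylinder, 30 mm diameter, 30 mm long, about 70 g, standing on end in the heap (four on the tray floor, two on top of them); origin: its middle; z along its axis
- c6: white ceramic grinding cylinder, 30 mm diameter, 30 mm long, about 70 g, standing on end in the heap (four on the tray floor, two on top of them); origin: its middle; z along its axis
- amber: bystander: brown bottle with orange cap, 60 mm diameter, 150 mm tall; origin: centre of its underside
- reagent: bystander: white jar with orange cap, 64 mm diameter, 120 mm tall; origin: centre of its underside
- beaker: bystander: glass beaker, 72 mm diameter at the rim, 80 mm tall; origin: centre of its underside

How it is judged:
By the outcome, as a careful person would: the job done as asked, in the order asked, and still so for the second after the job is handed in, with the robot touching nothing.
It also fails if it takes over 72 s, if anything falls off the work surface, if the arm or the gripper's body presses on something with over 40 N, if the wrist force passes 120 N, or if a joint passes its speed limit or range.

## Robot

A 6-joint arm with a two-finger parallel gripper is mounted at the origin on the work surface. World frame = base frame: x ahead of the robot, y to its left, z up, the work surface at z = 0. Lengths are in m, angles in rad, forces in N, time in s.
With the tool pointing down it reaches from about 0.375 to 0.825 m from the base axis. Payload 5.5 kg.
Tool frame: the origin (TCP) lies on the mounting face of the last link; the fingertips stand 173 mm ahead of it and the grasp point (between the pads) lies 155 mm ahead of it; z points along the fingers, y is the line along which they close (so a half turn about z gives the same grasp; the last joint's range is limited). The gripper opens to 85 mm and grips with 20 to 120 N. Pads are 22 mm wide; open, the fingers measure 114 mm over their backs; the gripper's body (76 mm by 85 mm) begins 54 mm behind the grasp point. The pads swing forward as they close: fully open they stand 13 mm farther back than shut.
Start: joints at [1.218, 0.314, -0.047, 1.21, 0, 1.571], TCP at [0.207, 0.563, 0.405] pointing down, gripper open.
Joint ranges: [-2.67, 2.67], [-0.69, 1.73], [-1.03, 1.25], [-2.08, 2.16], [-1.42, 1.45], [-3.14, 3.14]. Speed limits (rad/s): [2.39, 2.39, 3.01, 3.14, 3.14, 3.14].

## Interface

Orientations are given as [roll, pitch, yaw] about the fixed x, y, z axes, in that order (R = Rz(yaw) Ry(pitch) Rx(roll)).
In Python, from cell import * gives the robot as it stands. The module is installed in compiled form; this text tells all that it offers.
- The arm moves only by the shell command python3 -m creep 'ROWS' [OPENING] [FORCE]. ROWS is JSON, a list that holds one entry, the list of rows, each a list of 6 numbers: the shift along the tool's x, y, z each as a share of 4 cm, from -1 to 1, then the turn, a rotation vector about the tool's x, y, z each as a share of 0.1 rad, from -1 to 1. A call has 1 to 10 rows; each row shifts and turns the commanded pose from where the row before left it, along the tool's axes as they then stand; what a row does not reach is not made up. A row lasts 1/8 s, in which the tool goes at most 62.5 mm and 10.7 degrees, less where a joint would pass 70% of its speed; a pose out of reach is approached as far as the arm can. A call with a number of a shift or a turn outside -1 to 1 is refused whole. A call with a gripper value outside its range is refused whole. OPENING is the opening, from 0 (shut) to 1 (fully open), set as the call begins (- or left out, the last holds). The fingers move at their own pace and stop on an object; FORCE is the grip in N (left out, the last holds). Time passes only in rows, so rows that do not move let the fingers close. It gives the time, the measured TCP pose, the force, the opening and the grip force at its end, in the units of the state.
- observe(): the state, without advancing time (a new reading comes with each control period).
- grab_frame(name): name is "side" or "top" or "wrist"; returns (picture, depth): 420x560x3 uint8, red, green, blue; 420x560 float32, m along the optical axis (not along the pixel's ray), 0 where there is no reading.
- camera_params(name): a dict with "camera_matrix" (3x3 intrinsics, pixels), "k1" (the pictures are not rectified: a ray, as slopes to the right and down, at radius r is drawn at 1 + k1 r^2 times it, then the intrinsics apply), "eye" and "rotation" of the camera in the world. Camera axes: x right, y down, z forward; pixel columns grow to the right and rows downward; lengths in m; the calibration is good to about 2 mm. A picture is of the moment at which its call begins: read the wrist's pose just before it. camera_params takes no time and is no camera call; for the wrist camera it gives the pose at the moment of the call.
- sign_off(): hands the job in; it is judged then, once.
Trained networks look in the newest picture that a camera, given by its name, has taken for a name from the list of things; names that differ only in an ending like _2 or _b are one class to them, and where a whole thing is asked for, a point or a joint stands for the part that bears it (a point fixed in the world has none). Each returns a list of dicts, best first, with "p" (0 to 1); they miss things now and then, are a little off and sometimes report something else, mostly with a low value. They report only what shows in the picture. A call takes as long as a camera call.
- recognise(query, camera): "location" ([x, y, z] in m, in world coordinates, good to about 4 mm: the middle of the surface that is visible of it).
- spot_point(query, camera): "location" ([x, y, z] in m, in world coordinates, good to about 4 mm: a listed point, or the origin of a listed thing).
The state is a dict: "clock": time; "qpos": joint angles; "dq": joint speeds; "joint_torque": joint torques, N m; "ee_pos": TCP position; "tool_rot": TCP orientation; "contact_force": force on the tool from outside, world axes, zero at the start; "wrist_torque": the same for the moment, N m; "width": opening from 0.0 (shut) to 1.0 (fully open); "gripper_force": force on a finger pad.
Only numpy, scipy, OpenCV 4.12 (cv2) and the standard library are available. Lean on these libraries where they do the work, as an engineer would, in place of code of your own. Each camera call takes 0.05 s, during which the arm holds its last target. There are 200 camera calls.

## Working session

There is one attempt and no reset: what is moved stays moved. The work goes in short steps, Python scripts to look and compute and a shell command to move; the robot and the scene stay as the last step left them, time stands still between calls to the robot, and variables do not carry over. Pictures are saved under pics/ and viewed, at most 10 in all, crops included, and the job is handed in when it is done.

```bash
mkdir -p pics; ls
python3 - <<'E'
from cell import *
import cv2
s=observe(); print(s)
for n in ["top","side"]:
    p,d=grab_frame(n); cv2.imwrite(f"pics/{n}0.png",p[:,:,::-1])
    c=camera_params(n); print(n,c)
    for q in ["tray","cradle","jar","c1","amber","reagent","beaker"]:
        print(q,[(round(r["p"],2),[round(float(v),3) for v in r["location"]]) for r in spot_point(q,n)][:8])
E
```

```text
pics
{'clock': 0.0, 'qpos': array([ 1.21794267e+00,  3.14163077e-01, -4.80730122e-02,  1.21019198e+00,
        1.12129596e-05,  1.57078172e+00]), 'dq': array([ 0.00221457, -0.00112097,  0.00057859, -0.00097054,  0.00058248,
       -0.00055865]), 'joint_torque': array([-1.84300108e-03, -5.39585853e+01,  3.39755487e+01,  1.92673010e-02,
       -2.22525900e-04, -5.45693624e-06]), 'ee_pos': array([0.20724566, 0.56276624, 0.40387472]), 'tool_rot': array([-3.13996091e+00, -1.12367774e-05,  2.78875359e+00]), 'contact_force': array([-1.07820376,  0.37024568, -0.79911956]), 'wrist_torque': array([-0.02718836,  0.03629946,  0.00482676]), 'gripper_force': 0.0, 'width': 1.0013883878682344}
top {'camera_matrix': array([[479.68706592,   0.        , 281.21584616],
       [  0.        , 479.68706592, 210.1019361 ],
       [  0.        ,   0.        ,   1.        ]]), 'k1': -0.06101395431290525, 'eye': array([ 0.41511379, -0.01029843,  1.17758593]), 'rotation': array([-3.03534657, -0.01183253, -1.55602911])}
tray [(0.64, [0.531, 0.17, 0.001]), (0.17, [0.557, 0.182, 0.053])]
cradle [(0.59, [0.548, -0.
[... 437 characters left out ...]
    , 284.8899919 ],
       [  0.        , 435.07154491, 208.62693821],
       [  0.        ,   0.        ,   1.        ]]), 'k1': -0.015952708922499084, 'eye': array([0.28997968, 0.78908199, 0.57079974]), 'rotation': array([-2.11347206e+00, -7.69888541e-04, -2.83556154e+00])}
tray [(0.61, [0.538, 0.164, -0.001]), (0.51, [0.547, -0.175, 0.003])]
cradle [(0.6, [0.549, -0.177, 0.001])]
jar [(0.68, [0.418, -0.184, 0.05])]
c1 [(0.76, [0.507, 0.156, 0.026]), (0.73, [0.525, 0.156, 0.053]), (0.71, [0.535, 0.178, 0.022]), (0.69, [0.566, 0.18, 0.023])]
amber [(0.7, [0.539, 0.168, -0.002]), (0.68, [0.536, 0.175, 0.022]), (0.65, [0.714, 0.233, 0.003])]
reagent [(0.97, [0.684, -0.193, 0.002])]
beaker []
```

View pics/top0.png

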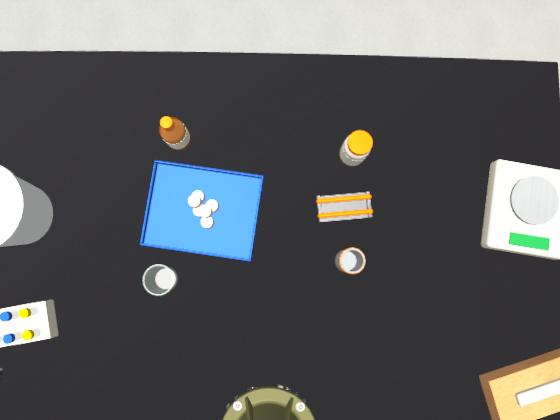

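View pics/side0.png

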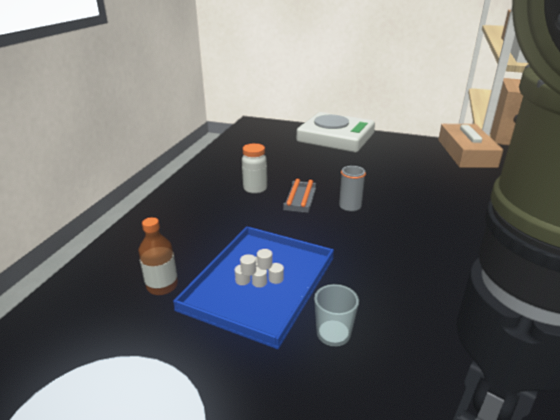

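The top view shows the tray (centre about px 203,211) with the heap near px 203,208, the cradle at px 345,207 with its rails along world y, the jar at px 350,261, and the bystanders clear of all of these. The side view agrees: two cylinders sit on top of four.

```bash
cat > h.py <<'E'
from cell import *
import cv2, numpy as np
from scipy.spatial.transform import Rotation as R
def topts(uv,cp,z):
    K=cp["camera_matrix"]; uv=np.asarray(uv,float).reshape(-1,1,2)
    n=cv2.undistortPoints(uv,K,np.array([cp["k1"],0,0,0,0.]))[:,0]
    d=R.from_euler('xyz',cp["rotation"]).apply(np.c_[n,np.ones(len(n))])
    e=np.array(cp["eye"]); return e+d*((z-e[2])/d[:,2])[:,None]
def rect(mask,cp,z):
    c=max(cv2.findContours(mask.astype(np.uint8),0,1)[0],key=cv2.contourArea)
    P=topts(c.reshape(-1,2),cp,z)[:,:2]
    return cv2.minAreaRect((P*1000).astype(np.float32))
def plan(pos,rpy):
    """steps (in row units) from measured pose to target: world shift expressed in tool axes, then turn"""
    s=observe(); r0=R.from_euler('xyz',s["tool_rot"]); r1=R.from_euler('xyz',rpy)
    return np.round(r0.inv().apply(np.array(pos)-s["ee_pos"])/.04,2), np.round((r0.inv()*r1).as_rotvec()/.1,2)
E
cat > m.py <<'E'
from h import *
p,d=grab_frame("top"); cp=camera_params("top"); p=p.astype(int)
r,g,b=p[...,0],p[...,1],p[...,2]
blue=(b>90)&(r<80)&(b-r>70); print("tray",rect(cv2.morphologyEx(blue.astype(np.uint8),3,np.ones((7,7))),cp,.025))
v,u=np.mgrid[:420,:560]
cr=(u>310)&(u<380)&(v>185)&(v<228)
org=(r>180)&(b<70)&(g<170)&cr
n,l=cv2.connectedComponents(org.astype(np.uint8))
for i in range(1,n):
    m=l==i
    if m.sum()>30: print("rail",m.sum(),rect(m,cp,.026))
jr=(r-b>60)&(u>330)&(u<370)&(v>240)&(v<280); print("jar ring",jr.sum(),rect(jr,cp,.1))
w=((r>130)&(u>180)&(u<230)&(v>180)&(v<235))
img=cv2.resize(p[180:235,170:235].astype(np.uint8)[:,:,::-1],None,fx=8,fy=8,interpolation=2); cv2.imwrite("pics/heap.png",img)
E
python3 m.py
```

```text
tray ((536.5135498046875, 170.55996704101562), (271.95660400390625, 212.11766052246094), 82.53878784179688)
jar ring 129 ((419.2091064453125, -181.8152618408203), (60.39787292480469, 58.61026382446289), 0.2013503760099411)
```

```bash
cat >> h.py <<'E'
def rows(pos,rpy,n,start=None):
    """suggest n equal rows in tool axes to reach pos,rpy"""
    if start is None:
        s=observe(); p0,r0=s["ee_pos"],R.from_euler('xyz',s["tool_rot"])
    else: p0,r0=np.array(start[0]),R.from_euler('xyz',start[1])
    dr=(r0.inv()*R.from_euler('xyz',rpy)).as_rotvec()/n; st=(np.array(pos)-p0)/n; out=[]
    for i in range(n):
        ri=r0*R.from_rotvec(dr*i); out.append(np.round(np.r_[ri.inv().apply(st)/.04,dr/.1],2))
    for o in out: print('['+','.join('%g'%(x+0) for x in o)+'],',end='')
    print(); return
E
sed -i 's/(r>180)&(b<70)&(g<170)&cr/(r-b>90)\&cr/' m.py
python3 m.py; python3 -c "
from h import *
rows([.535,.17,.40],[np.pi,0,1.44],14)"
```

```text
tray ((536.4638671875, 170.56646728515625), (271.95660400390625, 212.2178497314453), 82.53878784179688)
rail 277 ((569.0045166015625, -173.0330810546875), (12.619834899902344, 135.26922607421875), 5.931530475616455)
rail 273 ((533.0106201171875, -175.68722534179688), (11.887992858886719, 134.85736083984375), 6.109562873840332)
jar ring 128 ((419.2091064453125, -181.8152618408203), (60.39787292480469, 58.61026382446289), 0.2013503760099411)
[-0.79,-0.46,0.01,0,0,0.96],[-0.83,-0.38,0.01,0,0,0.96],[-0.86,-0.3,0.01,0,0,0.96],[-0.89,-0.21,0.01,0,0,0.96],[-0.91,-0.13,0.01,0,0,0.96],[-0.91,-0.04,0.01,0,0,0.96],[-0.91,0.05,0.01,0,0,0.96],[-0.9,0.14,0.01,0,0,0.96],[-0.89,0.22,0.01,0,0,0.96],[-0.86,0.31,0.01,0,0,0.96],[-0.83,0.39,0.01,0,0,0.96],[-0.79,0.47,0.01,0,0,0.96],[-0.74,0.54,0.01,0,0,0.96],[-0.68,0.61,0.01,0,0,0.96],
```

View pics/heap.png

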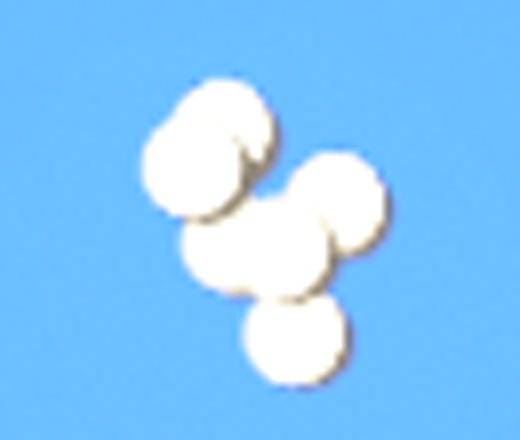

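The heap crop shows two top cylinders (crop px 193,168 and 287,248) over four base ones (225,128; 337,203; 297,338; 230,245). Next I'll look with the wrist camera.

```bash
python3 -m creep '[[[-0.79,-0.46,0,0,0,0.96],[-0.83,-0.38,0,0,0,0.96],[-0.86,-0.3,0,0,0,0.96],[-0.89,-0.21,0,0,0,0.96],[-0.91,-0.13,0,0,0,0.96],[-0.91,-0.04,0,0,0,0.96],[-0.91,0.05,0,0,0,0.96],[-0.9,0.14,0,0,0,0.96],[-0.89,0.22,0,0,0,0.96],[-0.86,0.31,0,0,0,0.96]]]' 0.6 
python3 -m creep '[[[-0.83,0.39,0,0,0,0.96],[-0.79,0.47,0,0,0,0.96],[-0.74,0.54,0,0,0,0.96],[-0.68,0.61,0,0,0,0.96],[0,0,0,0,0,0],[0,0,0,0,0,0]]]'
python3 - <<'E'
from h import *
print(observe()["ee_pos"],observe()["tool_rot"])
p,d=grab_frame("wrist"); cp=camera_params("wrist"); print(cp["eye"],cp["rotation"])
cv2.imwrite("pics/w1.png",p[:,:,::-1]); np.savez("w1.npz",p=p,d=d)
print([(round(r["p"],2),[round(float(v),3) for v in r["location"]]) for r in spot_point("c1","wrist")])
E
```

```text
clock: 2.15
ee_pos: [0.4419, 0.2813, 0.4049]
tool_rot: [3.141, -0.0, 1.826]
contact_force: [0.5, 0.5, 0.4]
width: 0.597
gripper_force: 0.0
clock: 2.9
ee_pos: [0.5353, 0.1701, 0.4046]
tool_rot: [-3.141, -0.0, 1.445]
contact_force: [0.1, 0.3, 0.2]
width: 0.6
gripper_force: 0.0
[0.5352668  0.17014658 0.40459408] [-3.14098231e+00 -2.19210613e-04  1.44533547e+00]
[0.54496849 0.25567789 0.37361503] [ 2.80772651e+00  1.87013358e-04 -1.23773754e-01]
[(0.93, [0.555, 0.184, 0.051]), (0.91, [0.546, 0.15, 0.014]), (0.72, [0.538, 0.175, 0.021]), (0.64, [0.511, 0.153, 0.021]), (0.56, [0.531, 0.153, 0.051])]
```

View pics/w1.png

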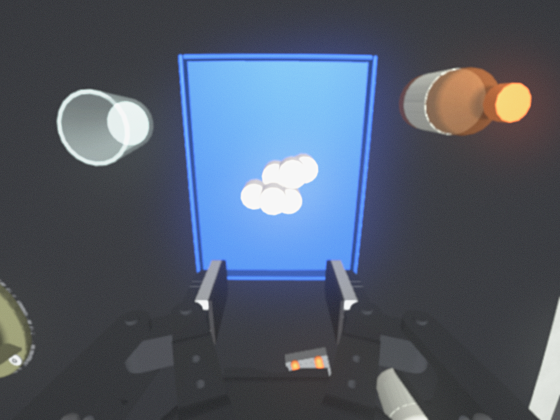

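The wrist view shows the tray upright, with the heap at px 243-318, 155-213 and beaker and bottle clear to either side. I'll locate the tops by depth.

```bash
cat > c.py <<'E'
from h import *
def cloud(n):
    p,d=grab_frame(n); cp=camera_params(n); K=cp["camera_matrix"]
    v,u=np.mgrid[:420,:560]
    nn=cv2.undistortPoints(np.c_[u.ravel(),v.ravel()].astype(float)[:,None],K,np.array([cp["k1"],0,0,0,0.]))[:,0]
    P=np.c_[nn,np.ones(len(nn))]*d.reshape(-1,1)
    return R.from_euler('xyz',cp["rotation"]).apply(P)+cp["eye"],d.ravel()>0,p.reshape(-1,3).astype(int)
T=np.array([.5365,.1705]); th=np.deg2rad(-7.46)
def totray(P): return (P[:,:2]-T)@np.array([[np.cos(th),-np.sin(th)],[np.sin(th),np.cos(th)]])
def tops(n,lo,hi,S=None):
    P,ok,c=cloud(n); q=totray(P)
    m=ok&(np.abs(q[:,0])<.095)&(np.abs(q[:,1])<.125)&(P[:,2]>lo)&(P[:,2]<hi)&(c[:,0]>110)
    # rasterise at 0.5 mm, blur-fill, correlate with 30 mm disc, greedy
    s=2000; im=np.zeros((400,520),np.float32); ij=((q[m]+[.1,.13])*s).astype(int); im[ij[:,0],ij[:,1]]=1
    im=cv2.morphologyEx(im,3,np.ones((9,9))); k=np.zeros((81,81),np.float32)
    cv2.circle(k,(40,40),37,-.6,-1); cv2.circle(k,(40,40),30,1,-1); 
    res=[]
    for _ in range(6):
        f=cv2.filter2D(im,-1,k); _,mx,_,(x,y)=cv2.minMaxLoc(f)
        if mx<900: break
        t=np.array([y/s-.1,x/s-.13]); c_,s_=np.cos(th),np.sin(th)
        res.append((round(mx/2827,2),np.round(t*1000),np.round(1000*(T+[c_*t[0]-s_*t[1],s_*t[0]+c_*t[1]])))); cv2.circle(im,(x,y),32,0,-1)
    return res
if __name__=="__main__":
    for n in ("wrist","top"):
        for lo,hi in ((.058,.075),(.028,.043)):
            print(n,lo); [print(*r) for r in tops(n,lo,hi)]
    P,ok,c=cloud("wrist"); 
    mb=(c[:,2]>90)&(c[:,2]-c[:,0]>60)&ok
    print("z med floor",np.median(P[mb&(P[:,2]<.015),2]),"rim",np.percentile(P[mb,2],98))
    mk=mb&(P[:,2]>.018)&(P[:,2]<.032); print("tray rim wrist",cv2.minAreaRect((P[mk][:,:2]*1000).astype(np.float32)))
E
python3 c.py
```

```text
wrist 0.058
0.94 [14. 15.] [552. 184.]
0.92 [ -6. -13.] [529. 158.]
wrist 0.028
0.71 [-28. -17.] [507. 157.]
0.59 [ 12. -23.] [546. 147.]
0.47 [-7.  7.] [531. 178.]
0.43 [30. 14.] [568. 181.]
top 0.058
0.85 [ -6. -15.] [529. 156.]
0.74 [13. 13.] [552. 182.]
top 0.028
0.71 [-29. -19.] [505. 155.]
0.62 [ 12. -25.] [546. 144.]
0.32 [29. 12.] [567. 179.]
z med floor 0.004802547260301576 rim 0.02513935961788605
tray rim wrist ((536.464111328125, 171.5209503173828), (269.82012939453125, 211.31028747558594), 82.85493469238281)
```

```bash
python3 -m creep '[[[0.22,0.19,0.79,0,0,0],[0.23,0.19,0.79,0,0,0],[0,0,0.79,0,0,0],[0,0,0.79,0,0,0],[0,0,0.79,0,0,0],[0,0,0.79,0,0,0],[0,0,0,0,0,0],[0,0,0,0,0,0]]]' 0.5 40
python3 -m creep '[[[0,0,0,0,0,0],[0,0,0,0,0,0],[0,0,0,0,0,0],[0,0,0,0,0,0]]]' 0.2 40
python3 - <<'E'
from h import *
p,d=grab_frame("wrist"); cv2.imwrite("pics/w2.png",p[:,:,::-1])
E
```

```text
clock: 4.25
ee_pos: [0.5533, 0.1863, 0.2162]
tool_rot: [3.141, -0.0, 1.445]
contact_force: [0.3, -0.2, 0.1]
width: 0.501
gripper_force: 0.0
clock: 4.75
ee_pos: [0.5537, 0.1863, 0.217]
tool_rot: [3.139, -0.002, 1.445]
contact_force: [-0.2, 0.6, 6.6]
width: 0.335
gripper_force: 39.5
```

View pics/w2.png

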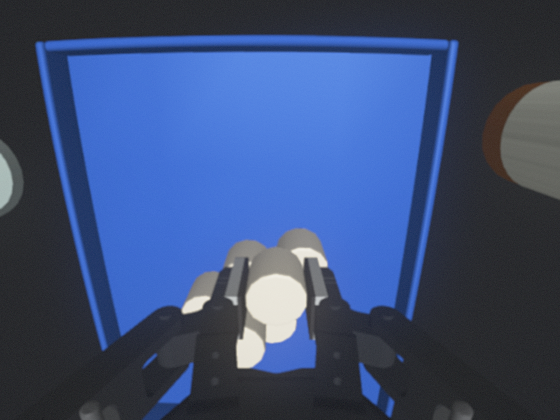

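The wrist view shows the top cylinder centred between the pads (px 277,285), clear of its neighbours.

```bash
python3 -m creep '[[[0,0,-0.6,0,0,0],[0,0,-0.52,0,0,0],[0.61,0.29,0,0,0,0],[0.61,0.29,0,0,0,0],[0.61,0.3,0,0,0,0],[0,0,0.7,0,0,0],[0,0,0.7,0,0,0],[0,0,0.42,0,0,0],[0,0,0,0,0,0],[0,0,0,0,0,0]]]'
```

```text
clock: 6.05
ee_pos: [0.5973, 0.2542, 0.1877]
tool_rot: [3.141, -0.0, 1.445]
contact_force: [0.4, 0.3, -1.1]
width: 0.332
gripper_force: 42.3
```

```bash
python3 -m creep '[[[0,0,0.02,0,0,0],[0,0,0,0,0,0]]]' && python3 -m creep '[[[0,0,0,0,0,0],[0,0,0,0,0,0],[0,0,-0.3,0,0,0],[0,0,-0.8,0,0,0],[0,0,-0.8,0,0,0],[-0.65,-0.35,0,0,0,0],[-0.65,-0.35,0,0,0,0],[-0.65,-0.35,0,0,0,0],[-0.66,-0.34,0,0,0,0],[0,0,0.5,0,0,0]]]' 0.5
python3 -m creep '[[[0,0,0.6,0,0,0],[0,0,0.06,0,0,0],[0,0,0,0,0,0]]]'
python3 c.py | head -6; python3 -m creep '[[[0,0,0,0,0,0],[0,0,0,0,0,0],[0,0,0,0,0,0],[0,0,0,0,0,0]]]' 0.2
```

```text
clock: 6.3
ee_pos: [0.5971, 0.2542, 0.1867]
tool_rot: [3.141, -0.0, 1.445]
contact_force: [-0.8, -0.0, -1.5]
width: 0.334
gripper_force: 42.3
clock: 7.55
ee_pos: [0.5286, 0.1564, 0.2444]
tool_rot: [3.139, -0.001, 1.443]
contact_force: [0.8, 0.4, 0.5]
width: 0.501
gripper_force: 0.0
clock: 7.92
ee_pos: [0.529, 0.1577, 0.2167]
tool_rot: [3.141, -0.0, 1.445]
contact_force: [-0.1, -0.3, 0.4]
width: 0.499
gripper_force: 0.0
wrist 0.058
0.97 [ -6. -13.] [529. 159.]
wrist 0.028
0.95 [48. 88.] [596. 252.]
0.95 [29. 15.] [567. 182.]
0.78 [-4.  7.] [534. 177.]
clock: 8.68
ee_pos: [0.529, 0.1577, 0.2166]
tool_rot: [3.141, -0.0, 1.445]
contact_force: [-1.9, -0.0, 5.4]
width: 0.336
gripper_force: 39.2
```

```bash
python3 -m creep '[[[0,0,-0.6,0,0,0],[0,0,-0.52,0,0,0],[-0.61,0.47,0,0,0,0],[-0.61,0.47,0,0,0,0],[-0.61,0.46,0,0,0,0],[0,0,0.7,0,0,0],[0,0,0.7,0,0,0],[0,0,0.44,0,0,0],[0,0,0.02,0,0,0],[0,0,0,0,0,0]]]'
python3 -m creep '[[[0,0,0,0,0,0]]]'
```

```text
clock: 9.93
ee_pos: [0.5752, 0.0781, 0.1864]
tool_rot: [3.141, 0.0, 1.445]
contact_force: [0.3, 1.8, -0.0]
width: 0.337
gripper_force: 42.5
clock: 10.05
ee_pos: [0.5754, 0.0781, 0.1868]
tool_rot: [3.141, -0.0, 1.445]
contact_force: [1.0, -0.1, -0.2]
width: 0.334
gripper_force: 42.5
```

```bash
python3 -m creep '[[[0,0,0,0,0,0],[0,0,0,0,0,0],[0,0,-0.3,0,0,0],[0,0,-0.8,0,0,0],[0,0,-0.8,0,0,0],[0,0,-0.6,0,0,0],[0,0,0,0,0,0]]]' 0.48
cat > w.py <<'E'
from c import *
import sys
def tw(x,y): return T+[np.cos(th)*x-np.sin(th)*y,np.sin(th)*x+np.cos(th)*y]
if __name__=="__main__":
    x,y,z,yaw,n=map(float,sys.argv[1:6]); rows([*tw(x/1000,y/1000),z],[np.pi,0,yaw],int(n))
E
python3 w.py -32 -19 .29 .223 13
```

```text
clock: 10.92
ee_pos: [0.5762, 0.0781, 0.2893]
tool_rot: [3.137, -0.001, 1.445]
contact_force: [1.0, 1.6, -0.1]
width: 0.48
gripper_force: 0.0
[0.13,-0.16,0,0,0,0.94],[0.11,-0.17,0,0,0,0.94],[0.1,-0.18,0,0,0,0.94],[0.08,-0.19,0,0,0,0.94],[0.06,-0.2,0,0,0,0.94],[0.04,-0.2,0,0,0,0.94],[0.02,-0.2,0,0,0,0.94],[0.01,-0.21,0,0,0,0.94],[-0.01,-0.21,0,0,0,0.94],[-0.03,-0.2,0,0,0,0.94],[-0.05,-0.2,0,0,0,0.94],[-0.07,-0.19,0,0,0,0.94],[-0.09,-0.19,0,0,0,0.94],
```

```bash
python3 -m creep '[[[0.13,-0.16,0,0,0,0.94],[0.11,-0.17,0,0,0,0.94],[0.1,-0.18,0,0,0,0.94],[0.08,-0.19,0,0,0,0.94],[0.06,-0.2,0,0,0,0.94],[0.04,-0.2,0,0,0,0.94],[0.02,-0.2,0,0,0,0.94],[0.01,-0.21,0,0,0,0.94],[-0.01,-0.21,0,0,0,0.94],[-0.03,-0.2,0,0,0,0.94]]]'
python3 -m creep '[[[-0.05,-0.2,0,0,0,0.94],[-0.07,-0.19,0,0,0,0.94],[-0.09,-0.19,0,0,0,0.94],[0,0,0,0,0,0],[0,0,0,0,0,0]]]'
python3 c.py ; python3 w.py -32 -19 .187 .223 3
```

```text
clock: 12.18
ee_pos: [0.5177, 0.1376, 0.2855]
tool_rot: [-3.141, 0.001, 0.502]
contact_force: [0.2, -0.4, -0.4]
width: 0.478
gripper_force: 0.0
clock: 12.8
ee_pos: [0.5072, 0.1326, 0.2861]
tool_rot: [-3.124, 0.0, 0.252]
contact_force: [-0.0, 0.3, -0.2]
width: 0.48
gripper_force: 0.0
wrist 0.058
wrist 0.028
0.95 [48. 88.] [595. 251.]
0.95 [ 50. -86.] [575.  79.]
0.94 [-28. -17.] [507. 157.]
0.93 [ 12. -23.] [546. 147.]
0.93 [-3.  6.] [534. 176.]
0.92 [30. 14.] [568. 181.]
top 0.058
top 0.028
0.8 [ 49. -88.] [574.  76.]
z med floor 0.004792257820603607 rim 0.024996492861073822
tray rim wrist ((535.5806884765625, 171.284423828125), (271.06732177734375, 210.66734313964844), 82.63819885253906)
[0.01,-0.18,0.83,-0.06,0,0.1],[0.01,-0.18,0.83,-0.06,0,0.1],[0,-0.19,0.83,-0.06,0,0.1],
```

```bash
python3 -m creep '[[[0,-0.28,0,0,0,0.15],[0,-0.27,0,0,0,0.15],[0,0,0,0,0,0],[0,0,0,0,0,0]]]'; python3 w.py -32 -19 .187 .223 4
```

```text
clock: 13.55
ee_pos: [0.5069, 0.1341, 0.2867]
tool_rot: [-3.108, 0.001, 0.249]
contact_force: [0.0, -0.2, 0.2]
width: 0.48
gripper_force: 0.0
[0.01,-0.12,0.63,-0.08,0,0.07],[0.01,-0.12,0.63,-0.08,0,0.07],[0,-0.13,0.63,-0.08,0,0.07],[0,-0.13,0.62,-0.08,0,0.07],
```

```bash
python3 -c "
from h import *
s=observe();print(s['qpos'].round(3),s['clock'],s['contact_force'],s['joint_torque'].round(1))"
```

```text
[ 0.248  0.253 -0.41   0.909  0.034  3.141] 13.55 [ 0.0349761  -0.18613499  0.17484012] [ -0.  -46.7  30.5   0.    0.1  -0. ]
```

```bash
python3 w.py -32 -19 .287 .38 2
```

```text
[0.01,-0.28,0.01,-0.17,-0.01,-0.65],[0.03,-0.28,0,-0.17,-0.01,-0.65],
```

```bash
python3 -m creep '[[[0,0,0,0,0,-0.65],[0,0,0,-0.17,0,-0.65],[0.01,-0.28,0,-0.17,0,0],[0.03,-0.28,0,0,0,0],[0,0,0,0,0,0],[0,0,0,0,0,0]]]'; python3 w.py -32 -19 .187 .38 4
```

```text
clock: 14.3
ee_pos: [0.5, 0.1557, 0.2869]
tool_rot: [3.141, -0.003, 0.38]
contact_force: [-0.2, 0.3, -0.3]
width: 0.479
gripper_force: 0.0
[0.01,0,0.62,0,-0.01,0],[0.01,0,0.62,0,-0.01,0],[0.01,0,0.62,0,-0.01,0],[0.01,0,0.62,0,-0.01,0],
```

```bash
python3 -m creep '[[[0.02,0,0.7,0,0,0],[0.02,0,0.7,0,0,0],[0,0,0.7,0,0,0],[0,0,0.38,0,0,0],[0,0,0,0,0,0],[0,0,0,0,0,0]]]'; python3 -m creep '[[[0,0,0,0,0,0],[0,0,0,0,0,0],[0,0,0,0,0,0],[0,0,0,0,0,0]]]' 0.2; python3 w.py 0 0 .23 .38 1;python3 w.py 0 1 .23 .38 1
```

```text
clock: 15.05
ee_pos: [0.5024, 0.1562, 0.1886]
tool_rot: [3.141, -0.004, 0.379]
contact_force: [1.1, 1.1, 0.1]
width: 0.483
gripper_force: 0.0
clock: 15.55
ee_pos: [0.5026, 0.1563, 0.189]
tool_rot: [3.141, -0.005, 0.379]
contact_force: [-0.6, -0.9, 6.8]
width: 0.332
gripper_force: 39.3
[0.92,-0.01,-1.02,0.01,-0.05,-0.01],
[0.94,-0.04,-1.02,0.01,-0.05,-0.01],
```

```bash
python3 w.py -54 -89 .189 .38 3
```

```text
[-0.45,0.42,0,0,-0.02,0],[-0.45,0.42,0,0,-0.02,0],[-0.45,0.42,0,0,-0.02,0],
```

```bash
python3 -m creep '[[[0,0,-0.7,0,0,0],[-0.45,0.42,0,0,-0.02,0],[-0.45,0.42,0,0,-0.02,0],[-0.45,0.42,0,0,0,0],[0,0,0.5,0,0,0],[0,0,0.2,0,0,0],[0,0,0,0,0,0],[0,0,0,0,0,0]]]';  python3 -m creep '[[[0,0,0,0,0,0],[0,0,0,0,0,0],[0,0,-0.3,0,0,0],[0,0,-0.7,0,0,0],[0,0,-0.7,0,0,0],[0,0,0,0,0,0]]]' 0.48;  python3 w.py 33 16 .257 .38 4
```

```text
clock: 16.55
ee_pos: [0.469, 0.0882, 0.1877]
tool_rot: [3.14, 0.004, 0.379]
contact_force: [-4.7, -2.7, 9.7]
width: 0.331
gripper_force: 42.7
clock: 17.3
ee_pos: [0.4717, 0.0896, 0.2583]
tool_rot: [3.14, -0.004, 0.38]
contact_force: [0.5, 0.2, -0.2]
width: 0.48
gripper_force: 0.0
[0.79,-0.31,0.01,0,-0.01,0],[0.79,-0.31,0.01,0,-0.01,0],[0.79,-0.31,0.01,0,-0.01,0],[0.79,-0.31,0.01,0,-0.01,0],
```

```bash
python3 -m creep '[[[0.79,-0.31,0,0,-0.02,0],[0.79,-0.31,0,0,-0.02,0],[0.79,-0.31,0,0,0,0],[0.79,-0.31,0,0,0,0],[0,0,0,0,0,0],[0,0,0,0,0,0]]]'; python3 c.py|grep -A6 "wrist 0.028";  python3 w.py 33 16 .188 .38 3
```

```text
clock: 18.05
ee_pos: [0.5685, 0.1819, 0.2543]
tool_rot: [3.141, 0.007, 0.38]
contact_force: [0.6, 0.8, -0.4]
width: 0.479
gripper_force: 0.0
wrist 0.028
0.97 [49. 88.] [596. 251.]
0.95 [30. 14.] [568. 181.]
0.94 [ 50. -87.] [575.  78.]
0.92 [-3.  7.] [534. 177.]
0.59 [ 12. -20.] [546. 149.]
top 0.058
[0.02,0,0.56,0,0.02,0],[0.02,0,0.56,0,0.02,0],[0.02,0,0.56,0,0.02,0],
```

```bash
python3 -m creep '[[[0.06,0,0.6,0,0.06,0],[0,0,0.6,0,0,0],[0,0,0.46,0,0,0],[0,0,0,0,0,0],[0,0,0,0,0,0]]]'; python3 -m creep '[[[0,0,0,0,0,0],[0,0,0,0,0,0],[0,0,0,0,0,0],[0,0,0,0,0,0]]]' 0.2; python3 w.py 53 2 .188 .38 2
```

```text
clock: 18.92
ee_pos: [0.5718, 0.1831, 0.1894]
tool_rot: [3.141, -0.002, 0.379]
contact_force: [0.2, 0.5, 0.4]
width: 0.482
gripper_force: 0.0
clock: 19.42
ee_pos: [0.5722, 0.1832, 0.19]
tool_rot: [3.141, -0.003, 0.379]
contact_force: [0.3, 0.0, 6.7]
width: 0.335
gripper_force: 39.7
[0.12,0.28,0.03,0,-0.02,0],[0.12,0.28,0.03,0,-0.02,0],
```

```bash
python3 -m creep '[[[0,0,-0.5,0,0,0],[0.12,0.29,0,0,0,0],[0.12,0.29,0,0,0,0],[0,0,0.3,0,0,0],[0,0,0.19,0,0,0],[0,0,0,0,0,0],[0,0,0,0,0,0]]]';  python3 -m creep '[[[0,0,0,0,0,0],[0,0,0,0,0,0],[0,0,-0.3,0,0,0],[0,0,-0.7,0,0,0],[0,0,-0.7,0,0,0],[0,0,0,0,0,0]]]' 0.46;  python3 w.py -3 11 .26 1.445 12
```

```text
clock: 20.3
ee_pos: [0.5887, 0.1647, 0.1893]
tool_rot: [3.14, -0.0, 0.379]
contact_force: [-2.1, -2.4, 10.6]
width: 0.332
gripper_force: 41.5
clock: 21.05
ee_pos: [0.5902, 0.1655, 0.2602]
tool_rot: [3.141, -0.006, 0.379]
contact_force: [0.3, -0.4, -0.1]
width: 0.46
gripper_force: 0.0
[-0.09,-0.07,0,0,0,-0.89],[-0.09,-0.08,0,0,0,-0.89],[-0.08,-0.09,0,0,0,-0.89],[-0.07,-0.1,0,0,0,-0.89],[-0.06,-0.1,0,0,0,-0.89],[-0.05,-0.11,0,0,0,-0.89],[-0.04,-0.11,0,0,0,-0.89],[-0.03,-0.12,0,0,0,-0.89],[-0.02,-0.12,0,0,0,-0.89],[-0.01,-0.12,0,0,0,-0.89],[0,-0.12,0,0,0,-0.89],[0.01,-0.12,0,0,0,-0.89],
```

```bash
python3 -m creep '[[[-0.09,-0.07,0,0,0,-0.89],[-0.09,-0.08,0,0,0,-0.89],[-0.08,-0.09,0,0,0,-0.89],[-0.07,-0.1,0,0,0,-0.89],[-0.06,-0.1,0,0,0,-0.89],[-0.05,-0.11,0,0,0,-0.89],[-0.04,-0.11,0,0,0,-0.89],[-0.03,-0.12,0,0,0,-0.89],[-0.02,-0.12,0,0,0,-0.89],[-0.01,-0.12,0,0,0,-0.89]]]';  python3 -m creep '[[[0,-0.12,0,0,0,-0.89],[0,-0.12,0,0,0,-0.89],[0,0,0,0,0,0],[0,0,0,0,0,0]]]' 0.45; python3 c.py|grep -A6 "wrist 0.028";  python3 w.py -3 11 .189 1.445 3
```

```text
clock: 22.3
ee_pos: [0.5427, 0.1792, 0.2564]
tool_rot: [-3.142, 0.0, 1.272]
contact_force: [-0.1, 0.4, -0.3]
width: 0.46
gripper_force: 0.0
clock: 22.8
ee_pos: [0.5339, 0.1816, 0.2568]
tool_rot: [3.141, 0.0, 1.446]
contact_force: [-0.3, -0.5, -0.1]
width: 0.449
gripper_force: 0.0
wrist 0.028
0.95 [48. 88.] [596. 251.]
0.95 [47.  0.] [583. 164.]
0.94 [-4.  6.] [534. 177.]
0.83 [ 11. -22.] [545. 147.]
top 0.058
top 0.028
[0,0.01,0.57,0,0,0.01],[0,0.01,0.57,0,0,0.01],[0,0.01,0.57,0,0,0.01],
```

```bash
python3 -m creep '[[[0,-0.01,0.6,0,0,0],[0,0,0.6,0,0,0],[0,0,0.5,0,0,0],[0,0,0,0,0,0],[0,0,0,0,0,0]]]' 0.42; python3 -m creep '[[[0,0,0,0,0,0],[0,0,0,0,0,0],[0,0,0,0,0,0],[0,0,0,0,0,0]]]' 0.2; python3 w.py -50 92 .189 1.445 3
```

```text
clock: 23.68
ee_pos: [0.534, 0.1818, 0.1898]
tool_rot: [3.14, -0.0, 1.447]
contact_force: [0.7, -0.4, 0.1]
width: 0.42
gripper_force: 0.0
clock: 24.18
ee_pos: [0.5342, 0.182, 0.1903]
tool_rot: [3.139, -0.001, 1.447]
contact_force: [0.6, 0.1, 6.2]
width: 0.331
gripper_force: 39.8
[0.68,-0.38,0.01,0.01,0,0.01],[0.68,-0.38,0.01,0.01,0,0.01],[0.68,-0.38,0.01,0.01,0,0.01],
```

```bash
python3 -m creep '[[[0,0,-0.6,0,0,0],[0.68,-0.38,0,0,0,0],[0.68,-0.38,0,0,0,0],[0.68,-0.38,0,0,0,0],[0,0,0.4,0,0,0],[0,0,0.19,0,0,0],[0,0,0,0,0,0],[0,0,0,0,0,0]]]';  python3 -m creep '[[[0,0,0,0,0,0],[0,0,0,0,0,0],[0,0,-0.3,0,0,0],[0,0,-0.7,0,0,0],[0,0,-0.7,0,0,0],[0,0,0,0,0,0]]]' 0.42;  python3 w.py 11.5 -28.5 .26 1.445 4
```

```text
clock: 25.18
ee_pos: [0.4984, 0.2677, 0.1894]
tool_rot: [-3.141, -0.001, 1.447]
contact_force: [-1.7, 2.3, 3.8]
width: 0.332
gripper_force: 41.3
clock: 25.92
ee_pos: [0.4997, 0.2689, 0.2606]
tool_rot: [3.136, -0.003, 1.447]
contact_force: [0.6, -0.1, -0.2]
width: 0.415
gripper_force: 0.0
[-0.76,0.37,0,0.01,-0.01,0.01],[-0.76,0.38,0,0.01,-0.01,0.01],[-0.76,0.38,0,0.01,-0.01,0.01],[-0.76,0.38,0,0.01,-0.01,0.01],
```

```bash
python3 -m creep '[[[-0.76,0.37,0,0,0,0],[-0.76,0.38,0,0,0,0],[-0.76,0.38,0,0,0,0],[-0.76,0.38,0,0,0,0],[0,0,0,0,0,0],[0,0,0,0,0,0]]]'; python3 c.py|grep -A6 "wrist 0.028";  python3 w.py 11.5 -28.5 .189 1.445 3
```

```text
clock: 26.68
ee_pos: [0.543, 0.1403, 0.2571]
tool_rot: [3.142, -0.0, 1.447]
contact_force: [-0.2, 0.1, -0.6]
width: 0.422
gripper_force: 0.0
wrist 0.028
0.96 [48. 88.] [596. 252.]
0.96 [-51.  86.] [497. 262.]
0.96 [46. -1.] [583. 164.]
0.94 [ 12. -23.] [545. 147.]
0.46 [-58. -84.] [468.  95.]
top 0.058
[0,0.01,0.57,0,0,0.01],[0,0.01,0.57,0,0,0.01],[0,0.01,0.57,0,0,0.01],
```

```bash
python3 -m creep '[[[0,0.02,0.6,0,0,0],[0,0,0.6,0,0,0],[0,0,0.5,0,0,0],[0,0,0,0,0,0],[0,0,0,0,0,0]]]' 0.42; python3 -m creep '[[[0,0,0,0,0,0],[0,0,0,0,0,0],[0,0,0,0,0,0],[0,0,0,0,0,0]]]' 0.2; python3 w.py -50 -5.5 .189 1.445 2
```

```text
clock: 27.55
ee_pos: [0.5444, 0.1405, 0.1902]
tool_rot: [3.14, -0.0, 1.448]
contact_force: [-0.0, 0.6, 0.1]
width: 0.419
gripper_force: 0.0
clock: 28.05
ee_pos: [0.5448, 0.1403, 0.1907]
tool_rot: [3.139, -0.001, 1.447]
contact_force: [-1.7, 0.5, 6.3]
width: 0.334
gripper_force: 39.8
[0.3,-0.77,0.02,0.01,-0.01,0.01],[0.3,-0.78,0.02,0.01,-0.01,0.01],
```

```bash
python3 -m creep '[[[0,0,-0.6,0,0,0],[0.3,-0.77,0,0,0,0],[0.3,-0.78,0,0,0,0],[0,0,0.4,0,0,0],[0,0,0.19,0,0,0],[0,0,0,0,0,0],[0,0,0,0,0,0]]]';  python3 -m creep '[[[0,0,0,0,0,0],[0,0,0,0,0,0],[0,0,-0.3,0,0,0],[0,0,-0.9,0,0,0],[-0.6,0,-0.9,0,0,0],[-0.6,0,-0.9,0,0,0],[-0.6,0,-0.7,0,0,0],[-0.6,0,0,0,0,0],[0,0,0,0,0,0]]]' 0.7; python3 c.py; python3 -c "
from h import *
p,d=grab_frame('wrist');cv2.imwrite('pics/w3.png',p[:,:,::-1])
p,d=grab_frame('top');cv2.imwrite('pics/t3.png',cv2.resize(p[130:300,120:390,::-1],None,fx=2.9,fy=2.9,interpolation=2))"
```

```text
clock: 28.92
ee_pos: [0.486, 0.1712, 0.1896]
tool_rot: [3.141, -0.0, 1.447]
contact_force: [-2.3, -0.0, 4.0]
width: 0.334
gripper_force: 41.8
clock: 30.05
ee_pos: [0.4736, 0.0753, 0.3391]
tool_rot: [3.139, -0.0, 1.445]
contact_force: [0.4, 0.7, -0.9]
width: 0.703
gripper_force: 0.0
wrist 0.058
wrist 0.028
0.94 [-52.   0.] [485. 177.]
0.93 [-56. -88.] [470.  90.]
0.93 [46. -1.] [582. 164.]
0.93 [ 49. -86.] [574.  79.]
top 0.058
top 0.028
z med floor 0.004670618163097634 rim 0.024790861953249872
tray rim wrist ((531.3690185546875, 139.8901824951172), (206.68333435058594, 210.78530883789062), 82.69207000732422)
```

View pics/w3.png

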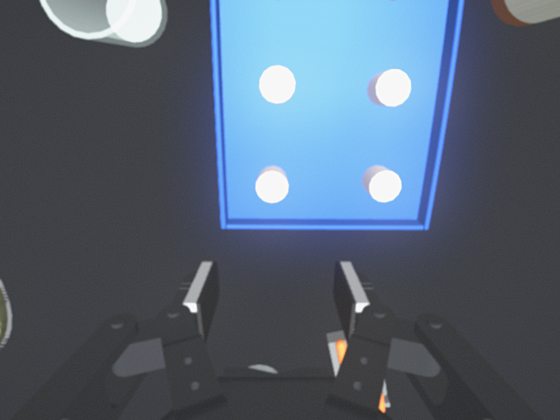

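The wrist view shows four well-spread cylinders (px 277,84; 392,87; 272,186; 384,185). With the earlier two at (48,88) and (-51,86) mm, the spread is right. Next is the jar.

```bash
python3 -c "
from h import *
rows([.47,-.27,.37],[np.pi,0,1.66],9)"
```

```text
[-0.96,0.11,-0.09,0,0,-0.24],[-0.96,0.09,-0.09,0,0,-0.24],[-0.96,0.06,-0.09,0,0,-0.24],[-0.96,0.04,-0.09,0,0,-0.24],[-0.96,0.02,-0.09,0,0,-0.24],[-0.96,-0.01,-0.09,0,0,-0.24],[-0.96,-0.03,-0.09,0,0,-0.24],[-0.96,-0.05,-0.09,0,0,-0.24],[-0.96,-0.07,-0.09,0,0,-0.24],
```

```bash
python3 -m creep '[[[-0.96,0.11,-0.09,0,0,-0.24],[-0.96,0.09,-0.09,0,0,-0.24],[-0.96,0.06,-0.09,0,0,-0.24],[-0.96,0.04,-0.09,0,0,-0.24],[-0.96,0.02,-0.09,0,0,-0.24],[-0.96,-0.01,-0.09,0,0,-0.24],[-0.96,-0.03,-0.09,0,0,-0.24],[-0.96,-0.05,-0.09,0,0,-0.24],[-0.96,-0.07,-0.09,0,0,-0.24]]]' 1; python3 -m creep '[[[0,0,0,0,0,0],[0,0,0,0,0,0]]]'
cat > k.py <<'E'
from c import *
P,ok,c=cloud("wrist"); p=c.reshape(420,560,3).astype(np.uint8)
cv2.imwrite("pics/w4.png",p[:,:,::-1])
near=ok&(abs(P[:,0]-.551)<.06)&(abs(P[:,1]+.175)<.09)
m=near&(c[:,0]-c[:,2]>60)&(P[:,2]>.012)&(P[:,2]<.035)
q=P[m][:,:2]; print("orange n",m.sum(),cv2.minAreaRect((q*1000).astype(np.float32)),"z",np.percentile(P[m,2],95))
m=near&(P[:,2]>.003)&(P[:,2]<.03); print("cradle all",m.sum(),cv2.minAreaRect((P[m][:,:2]*1000).astype(np.float32)))
j=ok&(abs(P[:,0]-.419)<.05)&(abs(P[:,1]+.182)<.05)&(P[:,2]>.094)&(P[:,2]<.108)
print("jar rim",j.sum(),cv2.minEnclosingCircle((P[j][:,:2]*1000).astype(np.float32)),cv2.minAreaRect((P[j][:,:2]*1000).astype(np.float32)),np.median(P[j,2]))
for n in ("wrist","top","side"):
    for qn in ("cradle","jar"): print(n,qn,[(round(r["p"],2),[round(float(v),3) for v in r["location"]]) for r in spot_point(qn,n)][:2])
E
python3 k.py
```

```text
clock: 31.52
ee_pos: [0.4707, -0.2709, 0.3702]
tool_rot: [3.141, -0.0, 1.665]
contact_force: [0.2, 0.5, -0.5]
width: 1.001
gripper_force: 0.0
clock: 31.78
ee_pos: [0.4705, -0.2695, 0.3698]
tool_rot: [3.141, -0.001, 1.663]
contact_force: [0.6, 0.9, -0.9]
width: 1.005
gripper_force: 0.0
orange n 3361 ((552.7269897460938, -174.47682189941406), (51.97793960571289, 135.07611083984375), 6.217832565307617) z 0.026473565469220917
cradle all 8392 ((551.087646484375, -174.65487670898438), (65.32806396484375, 134.89926147460938), 6.49075984954834)
jar rim 1725 ((418.95526123046875, -181.81700134277344), 29.901782989501953) ((418.7302551269531, -181.75706481933594), (57.88856887817383, 58.48059844970703), 5.127924919128418) 0.09910743989789592
wrist cradle [(0.67, [0.551, -0.176, 0.001])]
wrist jar [(0.97, [0.421, -0.182, 0.051])]
top cradle [(0.97, [0.55, -0.178, -0.0])]
top jar [(0.81, [0.42, -0.183, 0.048])]
side cradle [(0.6, [0.549, -0.177, 0.001])]
side jar [(0.68, [0.418, -0.184, 0.05])]
```

View pics/w4.png

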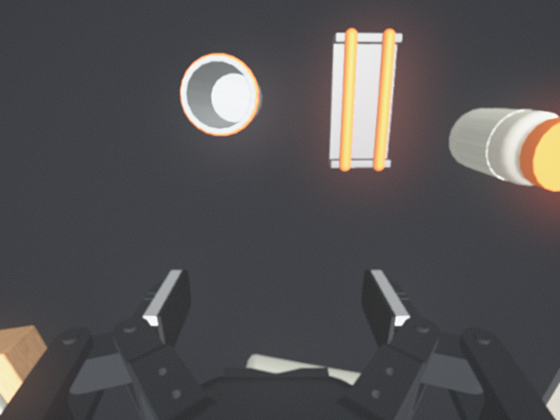

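The view shows the standing jar (px 220,95), the cradle (px 365,100) with both rails, and the white jar at right. My measurements agree with the networks' results. Next is the 45° approach from -y.

```bash
cat > t.py <<'E'
from h import *
import sys
x,y,z,yaw,tilt,n=map(float,sys.argv[1:7])  # P=effective pad point, tilt deg about tool y, back-off extra arg
back=.15+(float(sys.argv[7]) if len(sys.argv)>7 else 0)
r=R.from_euler('xyz',[np.pi,0,yaw])*R.from_rotvec([0,np.deg2rad(tilt),0])
t=np.array([x,y,z])-back*r.apply([0,0,1]); print(t.round(4)); rows(t,r.as_euler('xyz'),int(n))
E
python3 t.py .419 -.182 .07 1.68 45 9 .08
```

```text
[ 0.4367 -0.3437  0.2326]
[-0.2,-0.11,0.38,0.01,0.87,-0.02],[-0.23,-0.11,0.36,0.01,0.87,-0.02],[-0.26,-0.11,0.34,0.01,0.87,-0.02],[-0.29,-0.11,0.32,0.01,0.87,-0.02],[-0.32,-0.11,0.29,0.01,0.87,-0.02],[-0.34,-0.11,0.26,0.01,0.87,-0.02],[-0.36,-0.11,0.23,0.01,0.87,-0.02],[-0.38,-0.12,0.2,0.01,0.87,-0.02],[-0.4,-0.12,0.17,0.01,0.87,-0.02],
```

```bash
python3 -m creep '[[[-0.2,-0.11,0.38,0.01,0.87,-0.02],[-0.23,-0.11,0.36,0.01,0.87,-0.02],[-0.26,-0.11,0.34,0.01,0.87,-0.02],[-0.29,-0.11,0.32,0.01,0.87,-0.02],[-0.32,-0.11,0.29,0.01,0.87,-0.02],[-0.34,-0.11,0.26,0.01,0.87,-0.02],[-0.36,-0.11,0.23,0.01,0.87,-0.02],[-0.38,-0.12,0.2,0.01,0.87,-0.02],[-0.4,-0.12,0.17,0.01,0.87,-0.02],[0,0,0,0,0,0]]]' 1 40; python3 -m creep '[[[0,0,0,0,0,0]]]'; python3 t.py .419 -.182 .07 1.68 45 3 ; python3 -c "
from h import *
print(observe()['qpos'].round(2))"
```

```text
clock: 33.38
ee_pos: [0.4369, -0.3455, 0.231]
tool_rot: [-3.137, -0.785, 1.679]
contact_force: [0.9, 0.1, 0.1]
width: 0.999
gripper_force: 0.0
clock: 33.5
ee_pos: [0.4378, -0.345, 0.2336]
tool_rot: [3.142, -0.781, 1.683]
contact_force: [-0.4, -0.2, -0.5]
width: 1.001
gripper_force: 0.0
[ 0.4306 -0.2874  0.1761]
[0.01,-0.01,0.68,-0.01,0.01,0.01],[0.01,-0.01,0.68,-0.01,0.01,0.01],[0,-0.01,0.68,-0.01,0.01,0.01],
[-0.79  0.71 -0.    1.52  0.45  0.51]
```

```bash
python3 -m creep '[[[0,0,0.68,0,0,0],[0,0,0.68,0,0,0],[0,0,0.68,0,0,0],[0,0,0,0,0,0],[0,0,0,0,0,0]]]'; python3 -m creep '[[[0,0,0,0,0,0],[0,0,0,0,0,0],[0,0,0,0,0,0],[0,0,0,0,0,0]]]' 0.4 70;  python3 -c "
from h import *
p,d=grab_frame('side');cv2.imwrite('pics/s5.png',cv2.resize(p[120:270,230:430,::-1],None,fx=4,fy=4))"
```

```text
clock: 34.12
ee_pos: [0.4316, -0.2884, 0.1768]
tool_rot: [3.14, -0.781, 1.685]
contact_force: [-0.0, 0.2, 0.1]
width: 1.003
gripper_force: 0.0
clock: 34.62
ee_pos: [0.4312, -0.2888, 0.1763]
tool_rot: [3.141, -0.782, 1.682]
contact_force: [-0.2, -2.3, 6.6]
width: 0.64
gripper_force: 74.3
```

View pics/s5.png

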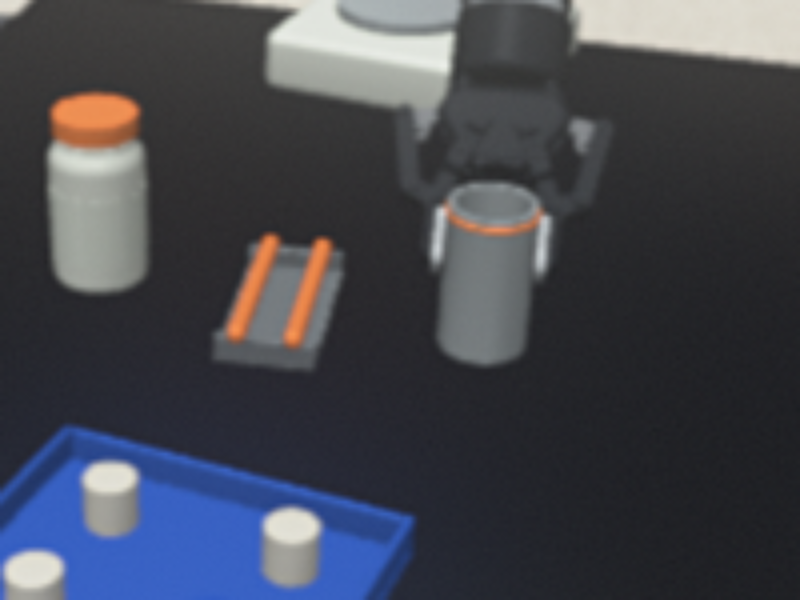

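The side crop shows the jar (px 487,280) gripped evenly just below its mouth, with nothing else touched. I'll lift it and then turn it by -90°.

```bash
cat > j.py <<'E'
from h import *
import sys
r0=R.from_euler('xyz',[3.141,-.782,1.682]); rel=r0.inv().apply(np.array([.4195,-.182,.05])-[.4312,-.2888,.1763]); rel[1]=0
h,n=float(sys.argv[1]),int(sys.argv[2])
r1=R.from_euler('xyz',[np.pi,0,1.681])*R.from_rotvec([0,.782-np.pi/2,0])
C=np.array([.551,-.1748,.049+h]); t=C-r1.apply(rel); print("rel",rel.round(4),"tcp",t.round(4)); rows(t,r1.as_euler('xyz'),n)
s=observe(); ra=R.from_euler('xyz',s["tool_rot"]); print("jar now",(s["ee_pos"]+ra.apply(rel)).round(4), (ra*r0.inv()).apply([0,0,1]).round(3))
E
python3 -m creep '[[[0.3,0,-0.3,0,0,0],[0.66,0,-0.66,0,0,0],[0.66,0,-0.66,0,0,0],[0.66,0,-0.66,0,0,0],[0.36,0,-0.36,0,0,0],[0,0,0,0,0,0]]]'; python3 j.py .1 17
```

```text
clock: 35.42
ee_pos: [0.4312, -0.288, 0.3266]
tool_rot: [3.139, -0.78, 1.685]
contact_force: [0.6, 0.4, -2.7]
width: 0.641
gripper_force: 74.5
rel [-0.0128  0.      0.1653] tcp [ 0.5371 -0.0493  0.2564]
[0.16,0.19,0.31,0,-0.92,0],[0.19,0.19,0.29,0,-0.92,0],[0.22,0.19,0.27,0,-0.92,0],[0.24,0.19,0.25,0,-0.92,0],[0.26,0.19,0.23,0,-0.92,0],[0.28,0.19,0.2,0,-0.92,0],[0.3,0.19,0.18,0,-0.92,0],[0.31,0.19,0.15,0,-0.92,0],[0.33,0.19,0.12,0,-0.92,0],[0.34,0.19,0.09,0,-0.92,0],[0.34,0.19,0.05,0,-0.92,0],[0.35,0.19,0.02,0,-0.92,0],[0.35,0.19,-0.01,0,-0.92,0],[0.34,0.19,-0.04,0,-0.92,0],[0.34,0.19,-0.07,0,-0.92,0],[0.33,0.19,-0.1,0,-0.92,0],[0.32,0.19,-0.13,0,-0.92,0],
jar now [ 0.4195 -0.1815  0.2001] [-0.002  0.002  1.   ]
```

```bash
python3 -m creep '[[[0.16,0.19,0.31,0,-0.92,0],[0.19,0.19,0.29,0,-0.92,0],[0.22,0.19,0.27,0,-0.92,0],[0.24,0.19,0.25,0,-0.92,0],[0.26,0.19,0.23,0,-0.92,0],[0.28,0.19,0.2,0,-0.92,0],[0.3,0.19,0.18,0,-0.92,0],[0.31,0.19,0.15,0,-0.92,0],[0.33,0.19,0.12,0,-0.92,0],[0.34,0.19,0.09,0,-0.92,0]]]'; python3 -m creep '[[[0.34,0.19,0.05,0,-0.92,0],[0.35,0.19,0.02,0,-0.92,0],[0.35,0.19,-0.01,0,-0.92,0],[0.34,0.19,-0.04,0,-0.92,0],[0.34,0.19,-0.07,0,-0.92,0],[0.33,0.19,-0.1,0,-0.92,0],[0.32,0.19,-0.13,0,-0.92,0],[0,0,0,0,0,0],[0,0,0,0,0,0]]]'; python3 j.py .03 2; python3 -c "
from h import *
p,d=grab_frame('side');cv2.imwrite('pics/s6.png',cv2.resize(p[120:270,230:430,::-1],None,fx=4,fy=4))
for n in ('side','top'): 
    grab_frame(n); print([(round(r['p'],2),[round(float(v),3) for v in r['location']]) for r in spot_point('jar',n)][:2])"
```

```text
clock: 36.67
ee_pos: [0.4909, -0.1464, 0.2818]
tool_rot: [-3.139, 0.139, 1.683]
contact_force: [-0.9, -0.4, -2.5]
width: 0.644
gripper_force: 74.5
clock: 37.8
ee_pos: [0.5335, -0.0492, 0.2542]
tool_rot: [-3.139, 0.779, 1.685]
contact_force: [-1.2, -0.4, -2.3]
width: 0.642
gripper_force: 74.5
rel [-0.0128  0.      0.1653] tcp [ 0.5371 -0.0493  0.1864]
[0.59,0.05,0.61,0,-0.05,0.01],[0.59,0.05,0.6,0,-0.05,0.01],
jar now [ 0.5473 -0.1737  0.1455] [-0.111  0.994  0.01 ]
[(0.65, [0.55, -0.173, 0.144])]
[(0.6, [0.684, -0.199, -0.0])]
```

View pics/s6.png

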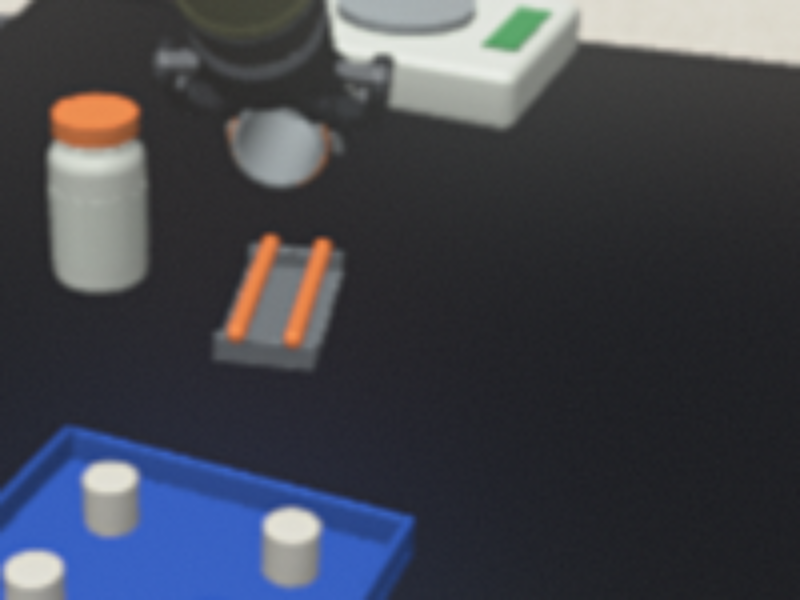

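The jar is lying level above the cradle (px 280,145), and the network's jar position agrees with mine to within 3 mm. Lowering it now.

```bash
python3 -m creep '[[[0.59,0.05,0.61,0,-0.05,0],[0.59,0.05,0.6,0,-0.05,0],[0,0,0,0,0,0],[0,0,0,0,0,0],[0,0,0,0,0,0]]]'; python3 j.py .002 3
```

```text
clock: 38.67
ee_pos: [0.5389, -0.0493, 0.1888]
tool_rot: [3.139, 0.791, 1.681]
contact_force: [-0.1, -0.3, -2.4]
width: 0.643
gripper_force: 74.7
rel [-0.0128  0.      0.1653] tcp [ 0.5371 -0.0493  0.1584]
[0.18,-0.02,0.18,0.01,0.01,0],[0.18,-0.01,0.18,0.01,0.01,0],[0.18,-0.01,0.18,0.01,0.01,0],
jar now [ 0.5532 -0.1751  0.0817] [-0.111  0.994 -0.003]
```

```bash
python3 -m creep '[[[0.18,-0.02,0.18,0,0,0],[0.18,-0.01,0.18,0,0.01,0],[0.18,-0.01,0.18,0,0.01,0],[0,0,0,0,0,0],[0,0,0,0,0,0]]]'; python3 j.py 0 1
```

```text
clock: 39.3
ee_pos: [0.5365, -0.0496, 0.1564]
tool_rot: [-3.14, 0.789, 1.684]
contact_force: [0.7, 0.1, -1.8]
width: 0.644
gripper_force: 74.8
rel [-0.0128  0.      0.1653] tcp [ 0.5371 -0.0493  0.1564]
[0,0.02,-0.01,0.01,0,0.02],
jar now [ 0.5505 -0.1751  0.0489] [-0.112  0.994 -0.   ]
```

```bash
for i in 1 2; do python3 -m creep '[[[0.015,0,0.015,0,0,0],[0,0,0,0,0,0],[0,0,0,0,0,0]]]' | grep -E "ee_pos|contact"; done
```

```text
ee_pos: [0.5366, -0.0496, 0.156]
contact_force: [0.5, 0.8, 0.1]
ee_pos: [0.5369, -0.0497, 0.1554]
contact_force: [1.8, -0.6, 3.4]
```

```bash
python3 -m creep '[[[0,0,0,0,0,0]]]' - 20; python3 -m creep '[[[0,0,0,0,0,0],[0,0,0,0,0,0],[0,0,0,0,0,0],[0,0,-0.3,0,0,0],[0,0,-0.7,0,0,0],[0,0,-0.8,0,0,0],[0,0,-0.8,0,0,0],[0,0,-0.8,0,0,0],[0,0,0,0,0,0],[0,0,0,0,0,0]]]' 0.9
python3 - <<'E'
from c import *
grab_frame("side")
p,_=grab_frame("top"); cv2.imwrite("pics/t7.png",cv2.resize(p[110:310,120:400,::-1],None,fx=2.8,fy=2.8))
for n in ("top","side"):
    for q in ("jar","amber","reagent","beaker","c1"): print(n,q,[(round(r["p"],2),[round(float(v),3) for v in r["location"]]) for r in spot_point(q,n)][:7])
E
```

```text
clock: 40.17
ee_pos: [0.537, -0.0497, 0.1554]
tool_rot: [3.141, 0.79, 1.682]
contact_force: [1.2, 0.7, 5.4]
width: 0.644
gripper_force: 75.1
clock: 41.42
ee_pos: [0.5255, 0.0463, 0.2504]
tool_rot: [-3.141, 0.789, 1.684]
contact_force: [-1.0, 0.3, -0.3]
width: 0.9
gripper_force: 0.0
top jar [(0.94, [0.548, -0.173, 0.048])]
top amber [(0.87, [0.717, 0.239, 0.001])]
top reagent [(0.71, [0.689, -0.203, -0.004])]
top beaker []
top c1 [(0.51, [0.533, 0.171, -0.001]), (0.42, [0.47, 0.088, 0.018])]
side jar [(0.56, [0.553, -0.173, 0.048])]
side amber [(0.61, [0.713, 0.235, 0.001]), (0.55, [0.501, 0.26, 0.018])]
side reagent [(0.87, [0.684, -0.192, 0.003])]
side beaker [(0.84, [0.368, 0.255, 0.001])]
side c1 [(0.8, [0.581, 0.164, 0.022]), (0.78, [0.496, 0.26, 0.019]), (0.65, [0.486, 0.175, 0.02]), (0.65, [0.369, 0.256, -0.001]), (0.62, [0.599, 0.256, 0.02]), (0.51, [0.574, 0.076, 0.025]), (0.47, [0.472, 0.088, 0.026])]
```

View pics/t7.png

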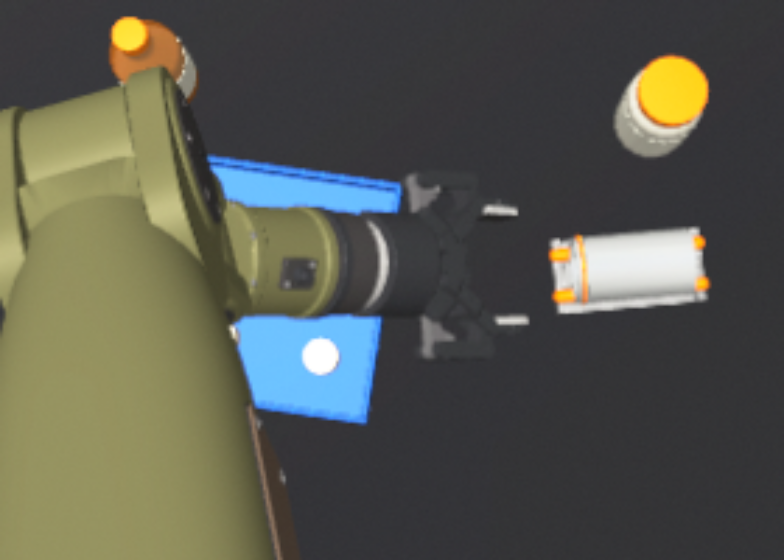

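The top view shows the jar lying along both rails (px 580-697, 265), its mouth toward +y, with both rail ends visible. I'll check the centring with depth.

Run:
```python
from c import *
ax=np.array([np.cos(1.681),np.sin(1.681)]); pr=np.array([ax[1],-ax[0]])
for n in ("wrist","top"):
    P,ok,c=cloud(n); q=P[:,:2]-[.551,-.1748]; a,b=q@ax,q@pr
    m=ok&(abs(a)<.09)&(abs(b)<.035)&(P[:,2]>.060)&(P[:,2]<.085)
    print(n,m.sum(),"along",np.percentile(a[m],[.5,99.5]).round(4),"across",np.median(b[m]).round(4),"ztop",np.percentile(P[m,2],98).round(4) if m.any() else 0)
    for s in (-1,1):
        k=m&(a*s>.02)&(P[:,2]>.074); print(k.sum(),np.median(b[k]).round(4),np.median(P[k,2]).round(4))
```

```text
wrist 2376 along [-0.0462  0.0526] across -0.0004 ztop 0.0768
195 -0.0003 0.0759
469 0.0002 0.0754
top 905 along [-0.0485  0.0497] across -0.0017 ztop 0.079
104 -0.0012 0.076
107 -0.0004 0.0757
```

Jar: centred within about 3 mm, level, top at 77 mm as it should be. All six cylinders were seen by the side camera, and the bystanders are within the networks' error of where they stood.

```bash
python3 -m creep '[[[0,0,-0.3,0,0,0],[0,0,0,0,0,0],[0,0,0,0,0,0]]]' && python3 -c "
from cell import *
print(sign_off())"
```

```text
clock: 42.5
ee_pos: [0.5249, 0.055, 0.2594]
tool_rot: [-3.141, 0.789, 1.684]
contact_force: [0.3, 0.8, -0.3]
width: 0.9
gripper_force: 0.0
the job is handed in; nothing more can be done
None
```

The job is handed in at 42.5 s (limit 72 s): the six cylinders stand in an even 2×3 spread over the blue tray, the jar lies on both rails centred to about 3 mm with its mouth toward +y, and the bottle, white jar and beaker were left where they stood.

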